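# Load the D cell into the flow meter's spring bay

### The job

Put the D cell from its blue rest into the open battery bay of the flow meter: tilted, flat end low, push the flat end against the coil spring contact under the pale tongue, then drop the button end in behind the brass contact, so that the cell lies fully home and level in its saddle, held by the spring, and let go. Be gentle: never press the cell or the gripper on the meter with more than about 25 N in all, and leave the other things on the bench where they are.

Things in the scene. Friction and masses are not known exactly. Their poses are not given: they have to be found in the camera images.
- meter: Grey portable flow meter fixed on the bench, 165 x 130 mm, slab top 20 mm high; all heights here are from the bench. Origin: on the bench under the bay's nominal middle. x runs along the bay from spring (-x) to brass contact (+x), z up. Beside the bay (|y| 17 to 60 mm, x -24 to 25 mm) only the flat slab. White control panel at x -112 to -67 mm, top at 39 mm.
- bay (a point): Nominal middle of the seated cell, 38.5 mm high, axes as the meter's. The whole black cradle (saddle, spring, tongue, brass contact) is clipped on up to 5 mm either way along x from nominal: not measured, feel for it with the cell on the spring; it stays put. Saddle: two sloping rails along x within 14 mm of the centre line, tops at 27 mm; seated cell's underside at 21.5 mm.
- spring_nominal (a point): Nominal middle of the steel spring plate's free face (26 mm wide, top at 56 mm), x = -24.25 mm, 38.5 mm high; moves to -x, 800 N/m from zero, hard stop at 13 mm (10.4 N); 6.5 mm in with the cell seated, 9.5 to 12 mm needed while the tilted button end passes the brass. Pale tongue above: 18 mm wide, underside 62 mm, top 65 mm, free end at nominal x = -25 mm.
- brass_nominal (a point): Nominal middle of the top edge of the brass contact's inner face: x = 30.75 mm, 40 mm high; the brass is 7 mm thick, 36 mm wide. At the other end the black spring wall: nominal x -58 to -42 mm, 50 mm wide, top at 67 mm, with guide cheeks at x -43 to -29 mm, inner faces y = +-21 mm, top at 40 mm.
- cell_mid (a point): Middle of the loose D cell, on its axis: orange can, black band at the flat end, diameter 34 mm, length 61.5 mm over all (can 58.5 mm, button 3 mm long, 10 mm across), 0.1 to 0.2 kg. x runs along the cell from flat end to button; y and z lie across it. It starts level in the rest.
- cell_button (a point): Tip of the cell's steel button, 30.75 mm from the middle along the cell's x.
- rest: Fixed blue rest in which the cell lies at the start, base 80 x 60 mm, 8 mm thick, with low saddle rails (tops at 15 mm, within 13 mm of the centre line) and an 18 mm high lip at each end (x = +-34.5 to 38.5 mm). Origin: on the bench under its middle; x along the cell. The cell's axis lies 26.5 mm above the bench.
- amber_bottle: Amber reagent bottle, bystander, 60 mm across and 130 mm tall; origin under its base.
- vial: Small clear vial with a white cap, bystander, 24 mm across and 34 mm tall; origin under its base.
- wrench: Steel wrench, bystander, 140 mm long, lying flat; origin at its underside.
- bay_cover: Grey cover plate of the battery bay, bystander, 55 x 85 x 8 mm, lying flat; origin under its middle.
Mind the look-alikes: they are no part of the job. Of the things that look like the part that bears cell_mid, the larger one is meant. There is more than one size of the meter; the job needs the larger.

How it is judged:
On the way:
1. the flat end bears on the spring (over 4.5 N) with the button tip still over 6 mm above its seated height and the cell's middle near the bay's (25 mm, at most 12 mm to its +x) (contact force between cell and meter above 4.5 N and z of cell_button in the frame of meter above 0.0445 m and distance between cell_mid and bay below 0.025 m and x of cell_mid in the frame of meter below 0.012 m), for 0.05 s.
At the end, for the whole second after the job is handed in: The cell lies released and still in the saddle, between spring and brass contact: button towards the brass, axis within 2 mm of its seated height and 3 mm of the centre line, button tip within 2.5 mm of its seated height, level and along the bay within 0.08 rad (z of cell_mid in the frame of meter between 0.0365 and 0.0405 m and z of cell_button in the frame of meter between 0.036 and 0.041 m and x of cell_button in the frame of meter between 0.0235 and 0.038 m and y of cell_mid in the frame of meter between -0.003 and 0.003 m and angle between the x axis of cell_mid and the x axis of meter, either way round below 0.08 rad and linear speed of cell below 0.02 m/s); the robot touches nothing.
It fails at once if the cell is pressed on the meter or its spring with more than 25 N in all (contact force between cell and meter above 25 N).
It fails at once if the robot presses on the meter with more than 25 N (contact force between any of the fingers, the arm and meter above 25 N).
It fails at once if a bystander (bottle, vial, wrench, cover) is moved by more than 15 mm (distance of any of amber_bottle, vial, wrench, bay_cover from where it was at the start of the episode above 0.015 m).
It also fails if it takes over 51 s, if anything falls off the work surface, if the arm or the gripper's body presses on something with over 40 N, if the wrist force passes 120 N, or if a joint passes its speed limit or range.

### The arm

A 6-joint arm with a two-finger parallel gripper is mounted at the origin on the work surface. World frame = base frame: x ahead of the robot, y to its left, z up, the work surface at z = 0. Lengths are in m, angles in rad, forces in N, time in s.
With the tool pointing down it reaches from about 0.4 to 0.825 m from the base axis. Payload 7 kg.
Tool frame: the origin (TCP) lies midway between the tips of the shut fingers; the grasp point (between the pads) lies 19 mm behind it; z points along the fingers, y is the line along which they close (so a half turn about z gives the same grasp; the last joint's range is limited). The gripper opens to 88 mm and grips with 3 to 60 N. Pads are 19 mm wide; open, the fingers measure 130 mm over their backs; the gripper's body (78 mm by 193 mm) begins 47 mm behind the grasp point.
Start: joints at [1.638, 0.359, 0.012, 0, -1.224, -0.288], TCP at [0.148, 0.659, 0.227] pointing down, gripper open.
Joint ranges: [-3.07, 3.07], [-1.43, 2.12], [-1.02, 1.25], [-3.03, 1.67], [-3.05, -0], [-3.03, 3.03]. Speed limits (rad/s): [2.39, 2.39, 3.01, 3.14, 3.14, 3.14].

### API

Orientations are given as [roll, pitch, yaw] about the fixed x, y, z axes, in that order (R = Rz(yaw) Ry(pitch) Rx(roll)).
In Python, from station import get_state, grab_frame, calibration, job_done, boxes_of, regions_of, spot_point gives the robot as it stands. The module is installed in compiled form; this text tells all that it offers.
- The arm moves only by the tool arm_command, never from a script. Its argument "commands" is a list of rows, each an object of numbers: "tx", "ty", "tz": the shift along the tool's x, y, z each as a share of 25 cm, from -1 to 1; "twist": the turn about the tool's z as a share of 180 degrees, from -1 to 1. A call has exactly 8 rows; each row is the pose to reach, as a shift and turn from the pose commanded when the call began, along the tool's axes at that moment, turning the shorter way round; what a row does not reach only later rows make up. A row lasts 1/12 s, in which the tool goes at most 41.7 mm and 7.16 degrees, less where a joint would pass 70% of its speed; a pose out of reach is approached as far as the arm can. A call with a number of a shift or a turn outside -1 to 1 is refused whole. A call with a gripper value outside its range is refused whole. "claw" is the opening, from 0 (shut) to 1 (fully open), set as the call begins (left out, the last holds). The fingers move at their own pace and stop on an object; "grip_force" is the grip in N (left out, the last holds). Time passes only in rows, so rows that repeat a pose let the fingers close, or fill a call up. It gives the time, the measured TCP pose, the force, the opening and the grip force at its end, in the units of the state.
- get_state(): the state, without advancing time (a new reading comes with each control period).
- grab_frame(name): name is "scene" or "side" or "wrist"; returns the picture (384x512x3 uint8, red, green, blue); there is no depth.
- calibration(name): a dict with "camera_matrix" (3x3 intrinsics, pixels), "k1" (the pictures are not rectified: a ray, as slopes to the right and down, at radius r is drawn at 1 + k1 r^2 times it, then the intrinsics apply), "extrinsics" (4x4, takes a point from camera to world coordinates). Camera axes: x right, y down, z forward; pixel columns grow to the right and rows downward; lengths in m; the calibration is good to about 2 mm. A picture is of the moment at which its call begins: read the wrist's pose just before it. calibration takes no time and is no camera call; for the wrist camera it gives the pose at the moment of the call.
- job_done(): hands the job in; it is judged then, once.
Trained networks look in the newest picture that a camera, given by its name, has taken for a name from the list of things; names that differ only in an ending like _2 or _b are one class to them, and where a whole thing is asked for, a point or a joint stands for the part that bears it (a point fixed in the world has none). Each returns a list of dicts, best first, with "score" (0 to 1); they miss things now and then, are a little off and sometimes report something else, mostly with a low value. They report only what shows in the picture. A call takes as long as a camera call. They do not tell look-alikes from the thing itself.
- boxes_of(query, camera): "rect" ([left, top, right, bottom] in pixels, round what is visible of it).
- regions_of(query, camera): "region" (384x512 bool, what is visible of it) and "rect" ([left, top, right, bottom] in pixels, round what is visible of it).
- spot_point(query, camera): "uv" ([column, row] in pixels: a listed point, or the origin of a listed thing).
The state is a dict: "t": time; "q": joint angles; "qd": joint speeds; "joint_efforts": joint torques, N m; "eef_pos": TCP position; "ee_rot": TCP orientation; "force": force on the tool from outside, world axes, zero at the start; "moment": the same for the moment, N m; "width": finger opening in m; "gripper_force": force on a finger pad.
Only numpy, scipy, OpenCV 4.12 (cv2) and the standard library are available. Lean on these libraries where they do the work, as an engineer would, in place of code of your own. Each camera call takes 0.05 s, during which the arm holds its last target. There are 200 camera calls.

## Working session

There is one attempt and no reset: what is moved stays moved. The work goes in short steps, Python scripts to look and compute and a tool call to move; the robot and the scene stay as the last step left them, time stands still between calls to the robot, and variables do not carry over. Pictures are saved under pics/ and viewed, at most 10 in all, crops included, and the job is handed in when it is done.

Besides the shell and the picture viewer there is one more tool, called after "Emit:" by a JSON object that holds its "method" and its "body". arm_command: Moves the arm, as the interface text tells. Shift numbers are shares of 25 cm and turn numbers shares of 180 degrees, none past 1 either way. Its arguments: {"type":"object","properties":{"commands":{"type":"array"},"claw":{"type":"number"},"grip_force":{"type":"number"}},"required":["commands"]}

```bash
mkdir -p pics
python3 - <<'E'
from station import *
import cv2,numpy as np
for n in("scene","side"):
    f=grab_frame(n); cv2.imwrite(f"pics/{n}0.png",f[:,:,::-1])
    for q in("meter","bay","spring_nominal","brass_nominal","cell_mid","cell_button","rest"):
        print(n,q,[(np.round(d["uv"]).tolist(),round(d["score"],2)) for d in spot_point(q,n)][:4])
    c=calibration(n);print(c["camera_matrix"].tolist(),c["k1"],np.round(c["extrinsics"],3).tolist())
s=get_state();print({k:np.round(v,3).tolist() for k,v in s.items()})
E
```

```text
scene meter [([200.0, 201.0], 0.86), ([109.0, 204.0], 0.86)]
scene bay [([106.0, 190.0], 0.79), ([198.0, 182.0], 0.57), ([348.0, 167.0], 0.54), ([202.0, 194.0], 0.21)]
scene spring_nominal [([203.0, 179.0], 0.71), ([105.0, 186.0], 0.59), ([346.0, 167.0], 0.21)]
scene brass_nominal [([107.0, 199.0], 0.81), ([195.0, 249.0], 0.15)]
scene cell_mid [([358.0, 184.0], 0.74), ([337.0, 160.0], 0.69)]
scene cell_button [([346.0, 164.0], 0.89), ([350.0, 187.0], 0.56)]
scene rest [([337.0, 171.0], 0.57)]
[[396.9222423623425, 0.0, 251.68112584705136], [0.0, 396.9222423623425, 190.23186765991417], [0.0, 0.0, 1.0]] -0.0248798681533776 [[0.182, 0.563, -0.806, 1.293], [0.983, -0.107, 0.147, -0.183], [-0.004, -0.82, -0.573, 0.522], [0.0, 0.0, 0.0, 1.0]]
side meter [([237.0, 257.0], 0.97), ([304.0, 351.0], 0.65)]
side bay [([238.0, 241.0], 0.81), ([302.0, 347.0], 0.75)]
side spring_nominal [([297.0, 356.0], 0.98), ([226.0, 248.0], 0.84), ([236.0, 241.0], 0.68)]
side brass_nominal [([314.0, 336.0], 0.82), ([250.0, 231.0], 0.55)]
side cell_mid [([127.0, 164.0], 0.87), ([131.0, 174.0], 0.7), ([164.0, 150.0], 0.54)]
side cell_button [([168.0, 164.0], 0.62), ([140.0, 158.0], 0.57)]
side rest [([133.0, 174.0], 0.88)]
[[359.14717359374185, 0.0, 250.22052942607107], [0.0, 359.14717359374185, 190.25076537088574], [0.0, 0.0, 1.0]] -0.030814404074340475 [[0.789, -0.405, 0.461, 0.322], [-0.613, -0.545, 0.572, -0.502], [0.02, -0.734, -0.679, 0.56], [0.0, 0.0, 0.0, 1.0]]
{'t': 0.8, 'q': [1.638, 0.359, 0.012, -0.0, -1.224, -0.288], 'qd': [-0.001, -0.001, 0.001, -0.0, 0.001, 0.001], 'joint_efforts': [-0.001, -58.23, 29.328, 7.002, 0.012, -0.0], 'eef_pos': [0.148, 0.659, 0.227], 'ee_rot': [-3.142, 0.0, -0.221], 'force': [-0.371, 0.617, 0.318], 'moment': [0.001, -0.006, 0.005], 'gripper_force': 0.0, 'width': 0.087}
```

View pics/scene0.png

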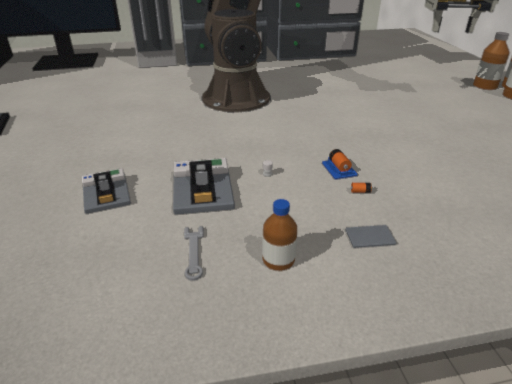

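View pics/side0.png

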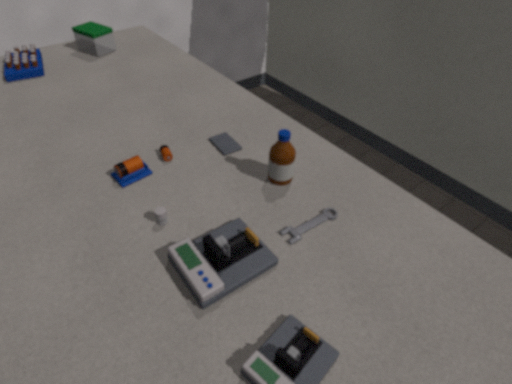

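The larger meter is at scene (202,185) and side (222,260), with its white panel towards the robot. The large cell sits in the blue rest at scene (340,161) and side (129,167). I triangulate these coarsely first.

```bash
cat > h.py <<'E'
from station import *
import cv2,numpy as np
from scipy.spatial.transform import Rotation as R
from scipy.optimize import least_squares
def ray(cal,uv):
    K=cal["camera_matrix"];d=np.array([cal["k1"],0,0,0,0.]);E=np.array(cal["extrinsics"])
    p=cv2.undistortPoints(np.array([[uv]],float),np.array(K),d)[0,0]
    v=E[:3,:3]@np.r_[p,1];return E[:3,3],v/np.linalg.norm(v)
def proj(cal,P):
    E=np.linalg.inv(np.array(cal["extrinsics"]))
    return cv2.projectPoints(np.atleast_2d(P).astype(float),E[:3,:3],E[:3,3],np.array(cal["camera_matrix"]),np.array([cal["k1"],0,0,0,0.]))[0][:,0]
def onz(cal,uv,z):
    o,v=ray(cal,uv);return o+v*(z-o[2])/v[2]
def tri(*cu):
    A=np.zeros((3,3));b=np.zeros(3)
    for c,uv in cu:
        o,v=ray(c,uv);M=np.eye(3)-np.outer(v,v);A+=M;b+=M@o
    return np.linalg.solve(A,b)
E
python3 - <<'E'
from h import *
S,D=calibration("scene"),calibration("side")
for n,a,b,z in(("cell",(337,160),(127,164),.0265),("button",(346,164),(140,158),.0265),("rest",(337,171),(133,174),0),("meter",(200,201),(237,257),0),("bay",(198,182),(238,241),.0385),("bay2",(202,194),(238,241),.0385),("spring",(203,179),(226,248),.0385),("brass",(203,194),(250,231),.04)):
    print(n,tri((S,a),(D,b)).round(3),onz(S,a,z).round(3),onz(D,b,z).round(3))
E
```

```text
cell [0.505 0.177 0.031] [0.507 0.173 0.027] [0.507 0.193 0.026]
button [0.538 0.184 0.034] [0.529 0.187 0.026] [0.541 0.196 0.026]
rest [0.511 0.177 0.   ] [0.516 0.173 0.   ] [0.512 0.183 0.   ]
meter [ 0.569 -0.166 -0.004] [ 0.577 -0.169  0.   ] [ 0.566 -0.164  0.   ]
bay [ 0.569 -0.167  0.047] [ 0.559 -0.169  0.039] [ 0.573 -0.159  0.038]
bay2 [ 0.58  -0.157  0.024] [ 0.606 -0.164  0.038] [ 0.573 -0.159  0.038]
spring [ 0.546 -0.157  0.037] [ 0.549 -0.157  0.038] [ 0.546 -0.159  0.038]
brass [ 0.605 -0.159  0.04 ] [ 0.609 -0.162  0.04 ] [ 0.605 -0.154  0.04 ]
```

```bash
cat >> h.py <<'E'
def go(*W,s=None):
    "world TCP targets (x,y,z[,dyaw]) -> shares from present pose"
    s=s or get_state();T=R.from_euler('xyz',s["ee_rot"])
    for w in W:
        print((T.inv().apply(np.array(w[:3])-s["eef_pos"])/.25).round(3), "norm mm",round(1e3*np.linalg.norm(np.array(w[:3])-s["eef_pos"]),1))
def look(tag):
    f=grab_frame("wrist");c=calibration("wrist");cv2.imwrite(f"pics/{tag}.png",f[:,:,::-1]);return f,c
E
python3 - <<'E'
from h import *
go((.48,.18,.25),(.314,.42,.24))
print(np.round(calibration("wrist")["extrinsics"],3))
E
```

```text
[ 1.716  1.577 -0.094] norm mm 583.0
[ 0.858  0.785 -0.054] norm mm 291.0
[[-0.219 -0.939 -0.266  0.22 ]
 [-0.976  0.211  0.059  0.642]
 [ 0.001  0.273 -0.962  0.385]
 [ 0.     0.     0.     1.   ]]
```

Emit:
{"method": "arm_command", "body": {"commands": [{"tx": 0.858, "ty": 0.785, "tz": -0.054}, {"tx": 0.858, "ty": 0.785, "tz": -0.054}, {"tx": 0.858, "ty": 0.785, "tz": -0.054}, {"tx": 0.858, "ty": 0.785, "tz": -0.054}, {"tx": 0.858, "ty": 0.785, "tz": -0.054}, {"tx": 0.858, "ty": 0.785, "tz": -0.054}, {"tx": 0.858, "ty": 0.785, "tz": -0.054}, {"tx": 0.858, "ty": 0.785, "tz": -0.054}], "claw": 1}}

```text
invalid input
```

Emit:
{"method": "arm_command", "body": {"commands": [{"tx": 0.858, "ty": 0.785, "tz": -0.04}, {"tx": 0.858, "ty": 0.785, "tz": -0.04}, {"tx": 0.858, "ty": 0.785, "tz": -0.04}, {"tx": 0.858, "ty": 0.785, "tz": -0.04}, {"tx": 0.858, "ty": 0.785, "tz": -0.04}, {"tx": 0.858, "ty": 0.785, "tz": -0.04}, {"tx": 0.858, "ty": 0.785, "tz": -0.04}, {"tx": 0.858, "ty": 0.785, "tz": -0.04}]}}

```text
invalid input
```

Run:
```python
from h import *
f,c=look("w1");s=get_state();print(s["t"],s["eef_pos"],s["ee_rot"])
for q,z in(("cell_mid",.0265),("cell_button",.0265),("rest",0)):
    for d in spot_point(q,"wrist"): print(q,np.round(d["uv"],1),round(d["score"],2),onz(c,d["uv"],z).round(4))
```

```text
0.85 [0.14786069 0.6585887  0.22658625] [-3.14155835e+00 -4.39834027e-06 -2.20779041e-01]
```

View pics/w1.png

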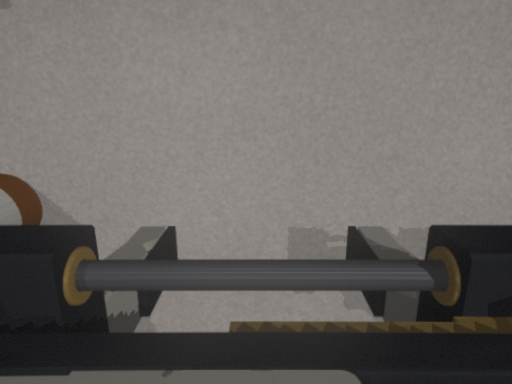

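The move was refused, probably because each row also needs a twist. The wrist view shows the two fingers at columns 160 and 360 and bare bench beyond them.

Emit:
{"method": "arm_command", "body": {"commands": [{"tx": 0.858, "ty": 0.785, "tz": -0.054, "twist": 0}, {"tx": 0.858, "ty": 0.785, "tz": -0.054, "twist": 0}, {"tx": 0.858, "ty": 0.785, "tz": -0.054, "twist": 0}, {"tx": 0.858, "ty": 0.785, "tz": -0.054, "twist": 0}, {"tx": 0.858, "ty": 0.785, "tz": -0.054, "twist": 0}, {"tx": 0.858, "ty": 0.785, "tz": -0.054, "twist": 0}, {"tx": 0.858, "ty": 0.785, "tz": -0.054, "twist": 0}, {"tx": 0.858, "ty": 0.785, "tz": -0.054, "twist": 0}], "claw": 1, "grip_force": 30}}

```text
t: 1.67
eef_pos: [0.3165, 0.4153, 0.2411]
ee_rot: [-3.141, -0.0, -0.224]
force: [-1.3, 0.6, -0.0]
width: 0.0875
gripper_force: 0.0
```

Emit:
{"method": "arm_command", "body": {"commands": [{"tx": 0.858, "ty": 0.785, "tz": -0.04, "twist": 0}, {"tx": 0.858, "ty": 0.785, "tz": -0.04, "twist": 0}, {"tx": 0.858, "ty": 0.785, "tz": -0.04, "twist": 0}, {"tx": 0.858, "ty": 0.785, "tz": -0.04, "twist": 0}, {"tx": 0.858, "ty": 0.785, "tz": -0.04, "twist": 0}, {"tx": 0.858, "ty": 0.785, "tz": -0.04, "twist": 0}, {"tx": 0.858, "ty": 0.785, "tz": -0.04, "twist": 0}, {"tx": 0.858, "ty": 0.785, "tz": -0.04, "twist": 0}]}}

```text
t: 2.33
eef_pos: [0.4831, 0.1768, 0.2504]
ee_rot: [3.141, -0.001, -0.226]
force: [1.5, 1.6, 0.1]
width: 0.0877
gripper_force: 0.0
```

Run:
```python
from h import *
f,c=look("w2");s=get_state();print(s["t"],s["eef_pos"],s["ee_rot"])
for q,z in(("cell_mid",.0265),("cell_button",.0265),("rest",0)):
    for d in spot_point(q,"wrist"): print(q,np.round(d["uv"],1),round(d["score"],2),onz(c,d["uv"],z).round(4))
```

```text
2.3833 [0.48199276 0.17866603 0.25016237] [ 3.14143150e+00 -2.55898394e-04 -2.26259047e-01]
cell_mid [253.7 139.9] 0.9 [0.5081 0.1804 0.0265]
cell_button [241.   52.1] 0.82 [0.6019 0.1721 0.0265]
cell_button [242.7 115.6] 0.7 [0.5373 0.1862 0.0265]
rest [251.5 135.8] 0.65 [0.5104 0.1832 0.    ]
```

View pics/w2.png

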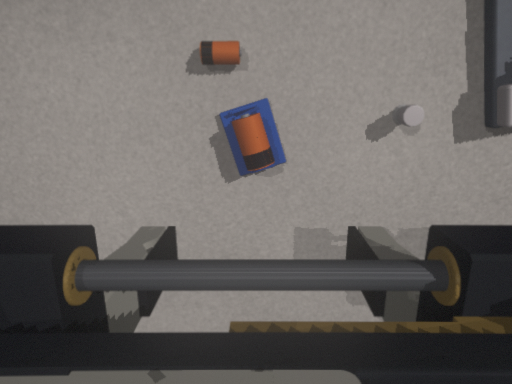

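The cell in its rest is at (252,138), button up at (245,115) and black flat end at (261,160). The small look-alike is at (222,52). I refine the pose from the blue base rectangle and the cell's region.

Run:
```python
from h import *
f=cv2.imread("pics/w2.png");c=calibration("wrist")
hsv=cv2.cvtColor(f,cv2.COLOR_BGR2HSV)
b=cv2.inRange(hsv,(105,120,40),(130,255,255));o=cv2.inRange(hsv,(3,150,90),(18,255,255))
for m,z in((b,.008),(o,.0265+.012)):
    m[:80]=0;m[190:]=0;m[:,:190]=0;m[:,320:]=0
    ys,xs=np.nonzero(m);h=cv2.convexHull(np.c_[xs,ys].astype(np.int32))[:,0]
    W=np.array([onz(c,p,z)[:2] for p in h]);r=cv2.minAreaRect((W*1e4).astype(np.float32));print(len(xs),np.array(r[0])/1e4,np.array(r[1])/1e4,r[2])
m=regions_of("cell_mid","wrist")
for d in m:
    print(d["score"],d["rect"]);ys,xs=np.nonzero(d["region"]);W=np.array([onz(c,p,.036)[:2] for p in np.c_[xs,ys]]);r=cv2.minAreaRect((W*1e4).astype(np.float32));print(np.array(r[0])/1e4,np.array(r[1])/1e4,r[2])
```

```text
954 [0.50656406 0.18482963] [0.07841454 0.05788923] 4.871582508087158
775 [0.51383926 0.18254812] [0.03991401 0.02502653] 4.976601600646973
0.86 [197.6, 43.2, 240.9, 64.9]
[0.60302354 0.19611993] [0.04365521 0.02214141] 77.4214096069336
0.64 [231.1, 113.6, 275.2, 171.8]
[0.50529175 0.18418147] [0.06236213 0.03332978] 5.442044734954834
```

Run:
```python
from h import *
S=calibration("scene");print("bottle",onz(S,(280,262),0),"cover",onz(S,(370,236),0),"vial",onz(S,(267,174),0),"wrench",onz(S,(194,250),0))
go((.510,.1845,.09))
```

```text
bottle [ 0.79234837 -0.03987188  0.        ] cover [0.75639279 0.1515253  0.        ] vial [4.96889845e-01 1.28280853e-04 0.00000000e+00] wrench [ 0.73161781 -0.19223285  0.        ]
[ 0.115 -0.034  0.64 ] norm mm 162.8
```

Emit:
{"method": "arm_command", "body": {"commands": [{"tx": 0.115, "ty": -0.034, "tz": 0.64, "twist": -0.1}, {"tx": 0.115, "ty": -0.034, "tz": 0.64, "twist": -0.1}, {"tx": 0.115, "ty": -0.034, "tz": 0.64, "twist": -0.1}, {"tx": 0.115, "ty": -0.034, "tz": 0.64, "twist": -0.1}, {"tx": 0.115, "ty": -0.034, "tz": 0.64, "twist": -0.1}, {"tx": 0.115, "ty": -0.034, "tz": 0.64, "twist": -0.1}, {"tx": 0.115, "ty": -0.034, "tz": 0.64, "twist": -0.1}, {"tx": 0.115, "ty": -0.034, "tz": 0.64, "twist": -0.1}]}}

```text
t: 3.25
eef_pos: [0.5114, 0.1852, 0.0927]
ee_rot: [-3.14, -0.004, 0.095]
force: [0.3, -0.0, -0.4]
width: 0.0879
gripper_force: 0.0
```

Run:
```python
from h import *
f,c=look("w3");s=get_state();print(s["t"],s["eef_pos"],s["ee_rot"])
for q,z in(("cell_mid",.0265),("cell_button",.0265),("rest",0)):
    for d in spot_point(q,"wrist"): print(q,np.round(d["uv"],1),round(d["score"],2),onz(c,d["uv"],z).round(4))
print("tcp px",proj(c,s["eef_pos"]))
```

```text
3.3 [0.51136147 0.18507158 0.09277949] [-3.13930648 -0.00388077  0.09439288]
cell_mid [263.3  59.3] 0.75 [0.607  0.1919 0.0265]
cell_mid [266.5 209. ] 0.73 [0.5078 0.18   0.0265]
cell_button [294.7  69.1] 0.95 [0.6031 0.1714 0.0265]
cell_button [263.1 167.9] 0.56 [0.5374 0.1853 0.0265]
tcp px [[259.22844671 243.23337511]]
```

View pics/w3.png

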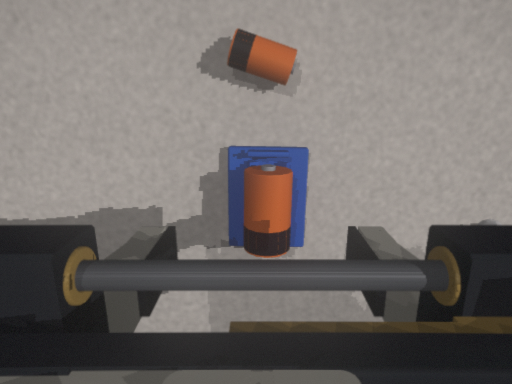

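The cell is vertical in the image (columns 244 to 292, button at (268,167), flat end at row 250), so the yaw is aligned. I centre slightly and descend to grasp.

Run:
```python
from h import *
c=calibration("wrist")
for uv in((268,167),(268,209)):print(onz(c,uv,.0265))
go((.511,.182,.04),(.511,.182,.0125))
```

```text
[0.53800697 0.18119718 0.0265    ]
[0.50768632 0.17818164 0.0265    ]
[-0.001  0.01   0.207] norm mm 51.9
[-0.001  0.01   0.317] norm mm 79.4
```

Emit:
{"method": "arm_command", "body": {"commands": [{"tx": 0, "ty": 0.014, "tz": 0.15, "twist": 0}, {"tx": 0, "ty": 0.014, "tz": 0.25, "twist": 0}, {"tx": 0, "ty": 0.014, "tz": 0.317, "twist": 0}, {"tx": 0, "ty": 0.014, "tz": 0.317, "twist": 0}, {"tx": 0, "ty": 0.014, "tz": 0.317, "twist": 0}, {"tx": 0, "ty": 0.014, "tz": 0.317, "twist": 0}, {"tx": 0, "ty": 0.014, "tz": 0.317, "twist": 0}, {"tx": 0, "ty": 0.014, "tz": 0.317, "twist": 0}]}}

```text
t: 4.12
eef_pos: [0.5115, 0.1808, 0.0123]
ee_rot: [-3.14, -0.002, 0.093]
force: [-0.0, 0.9, -0.4]
width: 0.0878
gripper_force: 0.0
```

Emit:
{"method": "arm_command", "body": {"commands": [{"tx": 0, "ty": 0, "tz": 0, "twist": 0}, {"tx": 0, "ty": 0, "tz": 0, "twist": 0}, {"tx": 0, "ty": 0, "tz": 0, "twist": 0}, {"tx": 0, "ty": 0, "tz": 0, "twist": 0}, {"tx": 0, "ty": 0, "tz": 0, "twist": 0}, {"tx": 0, "ty": 0, "tz": 0, "twist": 0}, {"tx": 0, "ty": 0, "tz": 0, "twist": 0}, {"tx": 0, "ty": 0, "tz": 0, "twist": 0}], "claw": 0, "grip_force": 30}}

```text
t: 4.78
eef_pos: [0.5107, 0.1801, 0.0107]
ee_rot: [3.141, 0.0, 0.093]
force: [-0.3, 0.2, -0.1]
width: 0.0404
gripper_force: 0.0
```

Emit:
{"method": "arm_command", "body": {"commands": [{"tx": 0, "ty": 0, "tz": 0, "twist": 0}, {"tx": 0, "ty": 0, "tz": 0, "twist": 0}, {"tx": 0, "ty": 0, "tz": 0, "twist": 0}, {"tx": 0, "ty": 0, "tz": 0, "twist": 0}, {"tx": 0, "ty": 0, "tz": 0, "twist": 0}, {"tx": 0, "ty": 0, "tz": 0, "twist": 0}, {"tx": 0, "ty": 0, "tz": 0, "twist": 0}, {"tx": 0, "ty": 0, "tz": 0, "twist": 0}]}}

```text
t: 5.45
eef_pos: [0.5111, 0.1807, 0.0111]
ee_rot: [-3.141, -0.001, 0.094]
force: [0.5, 5.6, 1.3]
width: 0.0333
gripper_force: 29.9
```

Emit:
{"method": "arm_command", "body": {"commands": [{"tx": 0, "ty": 0, "tz": -0.05, "twist": 0}, {"tx": 0, "ty": 0, "tz": -0.1, "twist": 0}, {"tx": 0, "ty": 0, "tz": -0.16, "twist": 0}, {"tx": -0.12, "ty": 0, "tz": -0.16, "twist": 0}, {"tx": -0.24, "ty": 0, "tz": -0.16, "twist": 0}, {"tx": -0.24, "ty": 0, "tz": -0.16, "twist": 0}, {"tx": -0.24, "ty": 0, "tz": -0.16, "twist": 0}, {"tx": -0.24, "ty": 0, "tz": -0.16, "twist": 0}]}}

```text
t: 6.12
eef_pos: [0.4508, 0.1741, 0.0508]
ee_rot: [3.141, 0.0, 0.094]
force: [-0.2, 0.2, -0.9]
width: 0.0333
gripper_force: 29.9
```

Run:
```python
from h import *
f,c=look("w4");s=get_state();print(s["t"],s["eef_pos"],s["ee_rot"],s["force"],s["width"],s["gripper_force"])
f2=grab_frame("side");cv2.imwrite("pics/s4.png",np.hstack([cv2.resize(f2[110:210,80:200],None,fx=3.4,fy=3.4),cv2.resize(f,None,fx=.75,fy=.75)[:,:,:][:340] if 0 else cv2.copyMakeBorder(f[:340,100:420],0,0,0,0,cv2.BORDER_CONSTANT)])[:,:,::-1])
```

```text
6.1667 [0.45118099 0.17433335 0.05077123] [3.14103457e+00 2.62592349e-04 9.34079778e-02] [ 0.41190765 -0.4297568  -1.752171  ] 0.033298377932863714 29.935969412326813
```

View pics/s4.png

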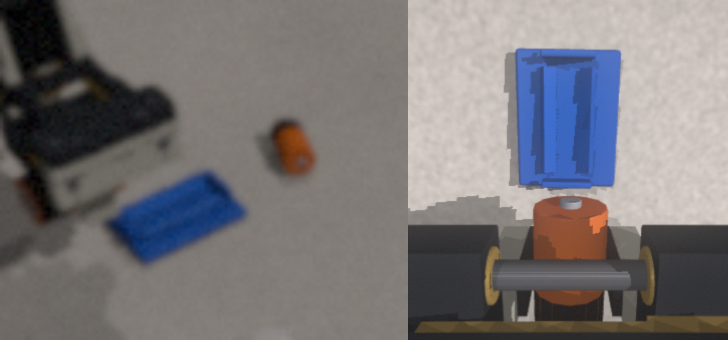

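The cell is held level, its button tip at wrist pixel (262,203). The now-empty rest spans columns 211 to 312 and rows 49 to 187. Next I work out where the button end is relative to the rest's near lip.

Run:
```python
from h import *
c=calibration("wrist");s=get_state();T=R.from_euler('xyz',s["ee_rot"])
f=cv2.imread("pics/w4.png");hsv=cv2.cvtColor(f,cv2.COLOR_BGR2HSV)
b=cv2.inRange(hsv,(105,120,40),(130,255,255));b[195:]=0
ys,xs=np.nonzero(b);h=cv2.convexHull(np.c_[xs,ys].astype(np.int32))[:,0]
W=np.array([onz(c,p,.008)[:2] for p in h]);r=cv2.minAreaRect((W*1e4).astype(np.float32));print(np.array(r[0])/1e4,np.array(r[1])/1e4,r[2])
def tool(p):return (T.inv().apply(np.array(p)-s["eef_pos"])*1e3).round(1)
print("rest in tool",tool(list(np.array(r[0])/1e4)+[0]))
for z in(.062,.066,.07):print("button",tool(onz(c,(262,203),z)))
for row in(181,186):print("lip",tool(onz(c,(262,row),.018)))
```

```text
[0.50947583 0.18007804] [0.08014175 0.05869637] 4.486598014831543
rest in tool [58.4 -0.2 50.7]
button [ 25.7   1.4 -11.3]
button [ 27.    1.4 -15.3]
button [ 28.3   1.3 -19.3]
lip [25.   1.5 32.7]
lip [21.9  1.5 32.7]
```

Emit:
{"method": "arm_command", "body": {"commands": [{"tx": 0, "ty": 0, "tz": 0.06, "twist": 0}, {"tx": 0, "ty": 0, "tz": 0.11, "twist": 0}, {"tx": 0, "ty": 0, "tz": 0.12, "twist": 0}, {"tx": 0, "ty": 0, "tz": 0.13, "twist": 0}, {"tx": 0, "ty": 0, "tz": 0.138, "twist": 0}, {"tx": 0, "ty": 0, "tz": 0.146, "twist": 0}, {"tx": 0, "ty": 0, "tz": 0.148, "twist": 0}, {"tx": 0, "ty": 0, "tz": 0.148, "twist": 0}]}}

```text
t: 6.88
eef_pos: [0.4499, 0.1734, 0.0142]
ee_rot: [3.14, 0.003, 0.093]
force: [-8.4, -2.3, 10.7]
width: 0.0333
gripper_force: 30.0
```

Run:
```python
from h import *
f,c=look("w5");s=get_state();print(s["t"],s["eef_pos"],s["ee_rot"],s["force"],s["width"],s["gripper_force"])
f2=grab_frame("side");cv2.imwrite("pics/s5.png",np.hstack([cv2.resize(f2[120:190,60:160],None,fx=4,fy=4),f[60:340,100:420]])[:,:,::-1])
print(spot_point("cell_button","wrist"))
```

```text
6.9333 [0.44988168 0.17340708 0.01426371] [3.13971507e+00 2.64554180e-03 9.27489857e-02] [-8.37317134 -1.99851596 10.3359375 ] 0.0331335517006354 30.001451075077057
[]
```

View pics/s5.png

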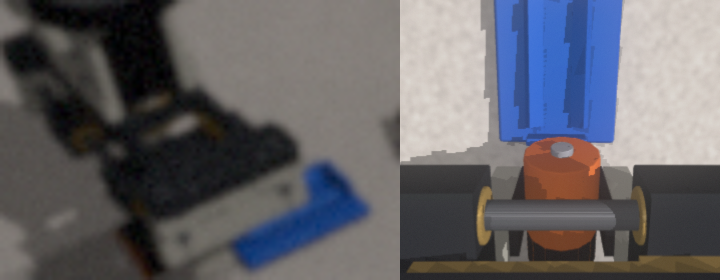

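The cell has pivoted: its end face now shows as a full ellipse, with the button near wrist (262,210). I estimate the tilt from that.

```bash
cat >> h.py <<'E'
def tiltpts(c,s,th,g=3.75,ax=15.4,y0=-.0):
    T=R.from_euler('xyz',s["ee_rot"]);P=[]
    for t,n in((30.75-g,0),(27.75-g,17),(27.75-g,-17)):
        P.append(T.apply(np.array([t*np.cos(th)-n*np.sin(th),y0,-ax-t*np.sin(th)-n*np.cos(th)])/1e3)+s["eef_pos"])
    return proj(c,np.array(P)).round(1).tolist()
def edges(f,c,s,tag=None):
    "button centre and top/bottom rows of the end face along the middle column"
    for th in(0,.1,.2,.3,.4): print(th,tiltpts(c,s,th))
E
python3 - <<'E'
from h import *
c=calibration("wrist");s=get_state();edges(None,c,s)
f=cv2.imread("pics/w5.png");print(f[190:260:2,275].tolist())
E
```

```text
0 [[258.9, 203.0], [258.7, 223.1], [259.1, 198.2]]
0.1 [[258.9, 205.2], [258.6, 229.5], [259.1, 196.6]]
0.2 [[258.8, 208.0], [258.6, 236.4], [259.0, 195.6]]
0.3 [[258.8, 211.5], [258.6, 243.6], [259.0, 195.2]]
0.4 [[258.8, 215.5], [258.6, 251.2], [259.0, 195.3]]
[[187, 101, 62], [194, 104, 64], [149, 82, 56], [133, 74, 55], [85, 92, 160], [71, 91, 165], [69, 90, 164], [69, 90, 164], [68, 91, 166], [68, 93, 165], [66, 86, 153], [65, 91, 165], [63, 90, 166], [64, 91, 167], [63, 91, 167], [58, 80, 144], [56, 75, 132], [55, 74, 132], [55, 75, 134], [55, 76, 134], [52, 75, 135], [54, 81, 147], [54, 80, 144], [51, 79, 143], [52, 80, 143], [53, 79, 143], [49, 78, 142], [50, 79, 143], [50, 78, 142], [50, 77, 141], [48, 78, 141], [49, 78, 142], [47, 78, 140], [47, 77, 141], [48, 79, 139]]
```

Run:
```python
from h import *
for n in("w4","w5"):
    f=cv2.imread(f"pics/{n}.png");g=cv2.cvtColor(f,cv2.COLOR_BGR2HSV)
    m=(g[190:235,240:285,1]<90);ys,xs=np.nonzero(m);k=ys>6;print(n,"button rows",np.bincount(ys+190)[194:230])
    for col in(245,280):print(col,f[194:256,col,2].tolist())
```

```text
w4 button rows [45 45 35 28 24 22 23 23 23 23 23 23 22 20 15  5]
245 [173, 195, 191, 134, 123, 123, 124, 122, 124, 122, 125, 140, 144, 145, 146, 146, 145, 147, 147, 147, 144, 128, 125, 133, 145, 147, 145, 145, 145, 145, 145, 145, 145, 145, 145, 144, 145, 144, 144, 146, 143, 146, 144, 144, 143, 143, 144, 143, 144, 143, 144, 144, 142, 125, 116, 114, 114, 114, 114, 113, 113, 114]
280 [200, 201, 200, 185, 151, 145, 147, 147, 146, 146, 146, 147, 148, 148, 148, 149, 148, 149, 149, 148, 149, 148, 132, 130, 139, 145, 145, 145, 144, 145, 145, 144, 143, 141, 142, 141, 142, 142, 142, 141, 141, 141, 141, 141, 139, 141, 140, 139, 139, 139, 139, 140, 138, 139, 138, 139, 138, 138, 138, 137, 138, 139]
w5 button rows [ 0  0  3 13  4  3  2  0 12 16 20 22 22 23 24 24 23 23 23 22 22 20 17 11]
245 [51, 52, 53, 61, 98, 156, 158, 134, 130, 130, 131, 131, 131, 131, 131, 133, 142, 161, 161, 135, 132, 132, 131, 130, 130, 131, 131, 131, 132, 132, 134, 134, 133, 131, 134, 134, 137, 144, 147, 144, 145, 144, 144, 147, 145, 146, 146, 145, 146, 144, 145, 145, 144, 145, 144, 126, 118, 118, 118, 117, 116, 119]
280 [59, 55, 57, 58, 71, 123, 159, 164, 164, 163, 165, 165, 167, 166, 166, 167, 166, 166, 167, 166, 166, 166, 167, 168, 167, 169, 168, 165, 146, 134, 133, 133, 132, 133, 134, 133, 140, 145, 144, 142, 141, 141, 141, 141, 141, 142, 141, 140, 141, 140, 140, 139, 140, 140, 140, 140, 140, 140, 140, 140, 139, 140]
```

Emit:
{"method": "arm_command", "body": {"commands": [{"tx": 0, "ty": 0, "tz": 0.005, "twist": 0}, {"tx": 0, "ty": 0, "tz": 0.01, "twist": 0}, {"tx": 0, "ty": 0, "tz": 0.014, "twist": 0}, {"tx": 0, "ty": 0, "tz": 0.014, "twist": 0}, {"tx": 0, "ty": 0, "tz": 0, "twist": 0}, {"tx": -0.02, "ty": 0, "tz": -0.1, "twist": 0}, {"tx": -0.02, "ty": 0, "tz": -0.2, "twist": 0}, {"tx": -0.02, "ty": 0, "tz": -0.3, "twist": 0}]}}

```text
t: 7.7
eef_pos: [0.4461, 0.1739, 0.09]
ee_rot: [3.141, 0.001, 0.093]
force: [0.3, -0.1, -1.8]
width: 0.0333
gripper_force: 30.0
```

Run:
```python
from h import *
f,c=look("w6");s=get_state();print(s["t"],s["eef_pos"],s["ee_rot"],s["force"],s["width"],s["gripper_force"])
f=f[:,:,::-1].copy();g=cv2.cvtColor(f,cv2.COLOR_BGR2HSV)
print("button rows",[(r,int(((g[r,250:275,1]<90)).sum())) for r in range(194,230)])
for col in(245,280):print(col,f[194:256,col,2].tolist())
f2=grab_frame("side")
print(tiltpts(c,s,.3))
p=proj(calibration("side"),s["eef_pos"])[0].astype(int);print(p)
y0=max(0,p[1]-50);x0=max(0,p[0]-60)
cv2.imwrite("pics/s6.png",cv2.resize(f2[y0:y0+80,x0:x0+110],None,fx=5,fy=5)[:,:,::-1])
go((.50,.10,.22),(.65,-.16,.22),s=s)
```

```text
7.75 [0.44870288 0.17571047 0.09495187] [-3.13872514 -0.00605673  0.09460933] [2.06409245 1.38479334 4.40275914] 0.03326500418514754 29.99825030565262
button rows [(194, 25), (195, 25), (196, 25), (197, 25), (198, 25), (199, 11), (200, 0), (201, 0), (202, 0), (203, 0), (204, 0), (205, 0), (206, 4), (207, 13), (208, 17), (209, 20), (210, 21), (211, 22), (212, 23), (213, 24), (214, 24), (215, 23), (216, 24), (217, 24), (218, 23), (219, 22), (220, 22), (221, 19), (222, 16), (223, 12), (224, 1), (225, 0), (226, 0), (227, 0), (228, 0), (229, 0)]
245 [194, 194, 191, 191, 189, 187, 172, 166, 162, 162, 159, 137, 129, 130, 129, 138, 155, 133, 131, 131, 129, 131, 130, 129, 130, 129, 130, 130, 129, 130, 129, 128, 129, 128, 128, 128, 128, 129, 128, 128, 129, 128, 127, 127, 125, 133, 138, 136, 133, 132, 134, 133, 133, 133, 132, 132, 132, 132, 131, 132, 131, 129]
280 [193, 195, 200, 202, 205, 202, 197, 183, 169, 164, 164, 165, 163, 164, 165, 164, 164, 164, 163, 164, 165, 165, 163, 164, 165, 164, 163, 164, 166, 165, 163, 162, 141, 130, 130, 128, 128, 127, 128, 129, 129, 129, 126, 127, 128, 132, 134, 131, 130, 127, 129, 129, 128, 129, 128, 128, 127, 129, 128, 127, 128, 127]
[[258.9, 211.5], [258.7, 243.6], [259.1, 195.2]]
[ 97 152]
[ 0.179  0.319 -0.5  ] norm mm 154.9
[ 0.678  1.411 -0.5  ] norm mm 410.9
```

View pics/s6.png

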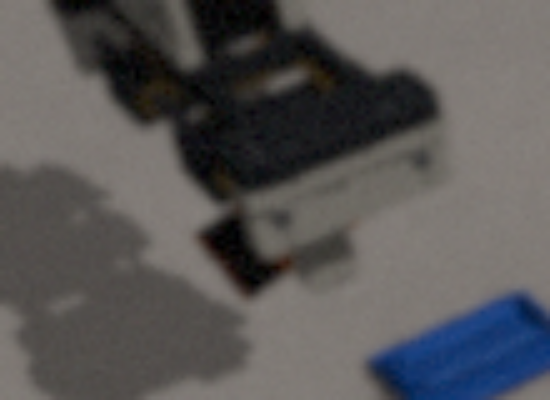

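The black flat end hangs low behind the fingers, so the tilt is good. I fit the tilt and grip offset from rows 215 (button), 246 (face top) and 200 (face bottom).

Run:
```python
from h import *
c=calibration("wrist");s=get_state()
fit=lambda obs,w:least_squares(lambda p:np.r_[np.array(tiltpts(c,s,p[0],p[1],p[2]))[:,1]-obs,w*(p[2]-15.4)],[.3,4,15.4],diff_step=1e-2).x.round(2)
print(fit([215,245,200],.3),fit([215,241,200],.3),"level ref",fit([203,220,198],.3))
```

```text
[ 0.25  6.44 15.4 ] [ 0.19  6.74 15.4 ] level ref [-0.05  3.58 15.64]
```

Run:
```python
from h import *
go((.49,0.0,.24),(.54,-.162,.25))
```

```text
[ 0.102  0.714 -0.59 ] norm mm 232.9
[ 0.24   1.378 -0.631] norm mm 383.7
```

Emit:
{"method": "arm_command", "body": {"commands": [{"tx": 0.03, "ty": 0.1, "tz": -0.15, "twist": 0.03}, {"tx": 0.102, "ty": 0.714, "tz": -0.59, "twist": 0.03}, {"tx": 0.102, "ty": 0.714, "tz": -0.59, "twist": 0.03}, {"tx": 0.102, "ty": 0.714, "tz": -0.59, "twist": 0.03}, {"tx": 0.102, "ty": 0.714, "tz": -0.59, "twist": 0.03}, {"tx": 0.102, "ty": 0.714, "tz": -0.59, "twist": 0.03}, {"tx": 0.102, "ty": 0.714, "tz": -0.59, "twist": 0.03}, {"tx": 0.102, "ty": 0.714, "tz": -0.59, "twist": 0.03}]}}

```text
t: 8.47
eef_pos: [0.4886, -0.0023, 0.2369]
ee_rot: [-3.141, -0.002, -0.004]
force: [-0.4, 0.0, -1.5]
width: 0.0334
gripper_force: 30.0
```

Emit:
{"method": "arm_command", "body": {"commands": [{"tx": 0.2, "ty": 0.648, "tz": -0.04, "twist": 0}, {"tx": 0.2, "ty": 0.648, "tz": -0.04, "twist": 0}, {"tx": 0.2, "ty": 0.648, "tz": -0.04, "twist": 0}, {"tx": 0.2, "ty": 0.648, "tz": -0.04, "twist": 0}, {"tx": 0.2, "ty": 0.648, "tz": -0.04, "twist": 0}, {"tx": 0.2, "ty": 0.648, "tz": -0.04, "twist": 0}, {"tx": 0.2, "ty": 0.648, "tz": -0.04, "twist": 0}, {"tx": 0.2, "ty": 0.648, "tz": -0.04, "twist": 0}]}}

```text
t: 9.13
eef_pos: [0.5374, -0.162, 0.2455]
ee_rot: [-3.141, 0.001, 0.0]
force: [-0.2, -0.5, -1.5]
width: 0.0333
gripper_force: 30.0
```

Run:
```python
from h import *
f,c=look("w7");s=get_state();print(s["t"],s["eef_pos"],s["ee_rot"],s["force"])
for q,z in(("bay",.0385),("spring_nominal",.0385),("brass_nominal",.04),("meter",0)):
    for d in spot_point(q,"wrist"): print(q,np.round(d["uv"],1),round(d["score"],2),onz(c,d["uv"],z).round(4))
```

```text
9.1833 [ 0.53758097 -0.16180242  0.2458864 ] [-3.14132178e+00  7.04400142e-04  8.06318162e-04] [-0.54506141 -0.34977555 -0.68322808]
bay [256.1 136.7] 0.72 [ 0.5678 -0.1573  0.0385]
bay [443.3 164.5] 0.62 [ 0.5368 -0.3659  0.0385]
spring_nominal [444.7 175.7] 0.71 [ 0.524  -0.3694  0.0385]
spring_nominal [258.7 150.9] 0.66 [ 0.5521 -0.1602  0.0385]
brass_nominal [443.9 142.6] 0.75 [ 0.5614 -0.362   0.04  ]
brass_nominal [261.8 103. ] 0.58 [ 0.6034 -0.1635  0.04  ]
meter [432.7 160.8] 0.78 [ 0.5336 -0.3737  0.    ]
meter [262.9 125.6] 0.67 [ 0.5764 -0.165   0.    ]
```

View pics/w7.png

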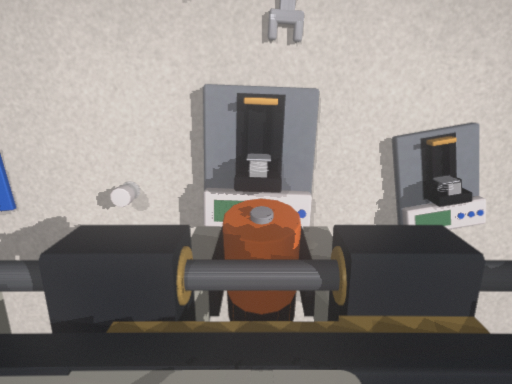

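The slab's far corners are at (205,86) and (318,88), its near edge at the panel is (204,190) to (312,190). The brass spans (244..279, 101) and the spring wall (235..282, 190). I fit the meter's pose from these and the slab outline.

Run:
```python
from h import *
c=calibration("wrist");f=cv2.imread("pics/w7.png");h=cv2.cvtColor(f,cv2.COLOR_BGR2HSV)
g=f.astype(int).sum(2)
# sub-pixel slab side edges (dark slab vs light bench), and far edge
L=[];Rr=[];F=[]
for r in range(95,185,5):
    d=np.diff(cv2.GaussianBlur(f,(3,3),0)[r].astype(int).sum(1))
    a=190+np.argmin(d[190:215]);b=305+np.argmax(d[305:330]);L.append(onz(c,(a+.5,r),.02)[:2]);Rr.append(onz(c,(b+.5,r),.02)[:2])
for col in range(212,312,6):
    d=np.diff(cv2.GaussianBlur(f,(3,3),0)[75:100,col].astype(int).sum(1));F.append(onz(c,(col,75+np.argmin(d)+.5),.02)[:2])
for n,P in(("L",L),("R",Rr)):
    P=np.array(P);k=np.polyfit(P[:,0],P[:,1],1);print(n,"yaw",k[0].round(4),"y at x=.57",np.polyval(k,.57).round(4),"res",np.std(P[:,1]-np.polyval(k,P[:,0])).round(4))
P=np.array(F);k=np.polyfit(P[:,1],P[:,0],1);print("far: yaw",-k[0].round(4),"x at y=-.162",np.polyval(k,-.162).round(4))
m=cv2.inRange(h,(8,150,120),(25,255,255));m[120:]=0;ys,xs=np.nonzero(m[90:115,230:300]);xs+=230;ys+=90
print("brass px",xs.min(),xs.max(),ys.min(),ys.max(),"L",onz(c,(xs.min(),ys.mean()),.04),"R",onz(c,(xs.max()+1,ys.mean()),.04),"inner",onz(c,(xs.mean(),ys.max()+.5),.04),"outer",onz(c,(xs.mean(),ys.min()-.5),.04))
n=cv2.inRange(h,(0,0,0),(180,255,45));print([int(x) for x in f[130:200,245].sum(1)])
```

```text
L yaw -0.0404 y at x=.57 -0.0828 res 0.0006
R yaw -0.0389 y at x=.57 -0.2265 res 0.0005
far: yaw -0.0309 x at y=-.162 0.6198Traceback (most recent call last):
  File "<stdin>", line 15, in <module>
    return umr_minimum(a, axis, None, out, keepdims, initial, where)
ValueError: zero-size array to reduction operation minimum which has no identity
```

Run:
```python
from h import *
c=calibration("wrist");f=cv2.imread("pics/w7.png");b=cv2.GaussianBlur(f,(3,3),0).astype(int).sum(2)
print(get_state()["t"],np.array(c["camera_matrix"])[0],c["k1"],np.round(c["extrinsics"],3).tolist())
for uv,z in(((205,86),.02),((318,88),.02),((204,190),.02),((312,190),.02),((244,101),.04),((279,101),.04),((235,190),.067),((282,190),.067)):print(uv,onz(c,uv,z).round(4))
print(b[140,190:220].tolist(),b[140,300:330].tolist());print(f[92:110,262].tolist());print(f[101,238:286].tolist())
```

```text
9.3833 [332.66633172   0.         261.30240819] 0.017542156767087466 [[0.001, -0.962, -0.272, 0.612], [-1.0, -0.0, -0.001, -0.163], [0.001, 0.272, -0.962, 0.405], [0.0, 0.0, 0.0, 1.0]]
(205, 86) [ 0.6216 -0.1013  0.02  ]
(318, 88) [ 0.6196 -0.2262  0.02  ]
(204, 190) [ 0.5022 -0.0946  0.02  ]
(312, 190) [ 0.5023 -0.2246  0.02  ]
(244, 101) [ 0.606  -0.1451  0.04  ]
(279, 101) [ 0.606  -0.1822  0.04  ]
(235, 190) [ 0.5156 -0.1357  0.067 ]
(282, 190) [ 0.5156 -0.1854  0.067 ]
[522, 449, 411, 402, 403, 406, 409, 412, 415, 416, 415, 409, 390, 357, 344, 372, 406, 418, 418, 418, 417, 414, 414, 414, 413, 413, 411, 409, 409, 407] [411, 411, 412, 413, 413, 414, 415, 415, 415, 416, 416, 416, 416, 417, 428, 462, 520, 570, 593, 596, 596, 603, 612, 616, 616, 615, 613, 612, 612, 614]
[[147, 139, 138], [135, 128, 127], [83, 80, 81], [71, 70, 73], [72, 75, 79], [79, 102, 124], [101, 159, 208], [109, 177, 224], [106, 173, 221], [102, 166, 214], [101, 162, 209], [97, 152, 197], [78, 116, 148], [62, 69, 76], [58, 58, 60], [58, 58, 60], [61, 60, 61], [59, 58, 60]]
[[66, 66, 67], [66, 67, 68], [65, 65, 67], [64, 64, 66], [67, 68, 71], [70, 86, 102], [86, 129, 165], [99, 159, 205], [100, 161, 209], [101, 162, 210], [102, 163, 211], [101, 162, 211], [100, 162, 211], [100, 162, 211], [101, 163, 212], [102, 163, 212], [101, 164, 212], [102, 164, 213], [101, 164, 212], [103, 165, 214], [102, 165, 215], [102, 166, 215], [102, 165, 214], [103, 166, 215], [102, 166, 214], [103, 167, 216], [102, 167, 216], [104, 168, 217], [105, 168, 217], [104, 170, 218], [104, 170, 218], [104, 171, 218], [107, 173, 220], [105, 172, 219], [106, 172, 220], [105, 172, 221], [106, 173, 221], [108, 175, 222], [106, 173, 221], [99, 156, 202], [73, 86, 100], [68, 67, 69], [69, 68, 70], [70, 70, 72], [69, 68, 70], [71, 70, 72], [86, 85, 85], [123, 118, 118]]
```

Run:
```python
from h import *
c=calibration("wrist");print("inner",onz(c,(261,104.3),.04),"outer",onz(c,(261,97.3),.04))
go((.590,-.1611,.06),(.590,-.1611,.052))
```

```text
inner [ 0.60263731 -0.16312021  0.04      ] outer [ 0.60978932 -0.16311623  0.04      ]
[ 0.208 -0.004  0.746] norm mm 193.7
[ 0.208 -0.004  0.778] norm mm 201.4
```

Emit:
{"method": "arm_command", "body": {"commands": [{"tx": 0.05, "ty": 0, "tz": 0.15, "twist": 0.012}, {"tx": 0.1, "ty": 0, "tz": 0.3, "twist": 0.012}, {"tx": 0.16, "ty": -0.004, "tz": 0.45, "twist": 0.012}, {"tx": 0.208, "ty": -0.004, "tz": 0.6, "twist": 0.012}, {"tx": 0.208, "ty": -0.004, "tz": 0.7, "twist": 0.012}, {"tx": 0.208, "ty": -0.004, "tz": 0.746, "twist": 0.012}, {"tx": 0.208, "ty": -0.004, "tz": 0.746, "twist": 0.012}, {"tx": 0.208, "ty": -0.004, "tz": 0.746, "twist": 0.012}]}}

```text
t: 10.05
eef_pos: [0.5902, -0.1622, 0.0605]
ee_rot: [3.141, -0.0, -0.038]
force: [0.5, 0.3, -1.3]
width: 0.033
gripper_force: 30.0
```

Run:
```python
from h import *
f,c=look("w8");s=get_state();print(s["t"],s["eef_pos"],s["ee_rot"],s["force"])
f2=grab_frame("side");f3=grab_frame("scene")
cv2.imwrite("pics/m8.png",np.hstack([cv2.resize(f2[195:285,180:280],(400,360)),cv2.resize(f3[140:230,160:260],(400,360))])[:,:,::-1])
f=f[:,:,::-1];h=cv2.cvtColor(f.copy(),cv2.COLOR_BGR2HSV)
print("brass?",[(r,f[r,225:300:15].tolist()) for r in range(120,200,6)])
print("px of brass inner nominal",proj(c,np.array([[.6026,-.161,.04],[.6098,-.161,.04],[.6026,-.143,.04],[.6026,-.179,.04]])).round(1).tolist())
```

```text
10.1 [ 0.59096196 -0.16226507  0.06168384] [ 3.14125695e+00 -2.35340809e-03 -3.77957605e-02] [-0.25216672  0.16577994 -0.8362039 ]
brass? [(120, [[188, 194, 203], [179, 185, 192], [186, 192, 200], [184, 189, 197], [184, 190, 198]]), (126, [[185, 191, 199], [185, 192, 198], [185, 192, 199], [181, 188, 195], [186, 193, 200]]), (132, [[186, 193, 200], [185, 192, 199], [186, 194, 201], [180, 187, 194], [187, 194, 200]]), (138, [[185, 193, 200], [181, 187, 194], [183, 188, 195], [188, 194, 202], [186, 193, 200]]), (144, [[180, 187, 195], [182, 189, 196], [182, 188, 196], [182, 189, 196], [186, 192, 200]]), (150, [[186, 192, 200], [181, 186, 194], [187, 193, 202], [180, 186, 194], [181, 187, 194]]), (156, [[177, 183, 190], [187, 193, 201], [190, 197, 205], [184, 191, 198], [178, 185, 192]]), (162, [[178, 184, 191], [184, 190, 198], [174, 180, 187], [182, 187, 195], [181, 188, 195]]), (168, [[115, 110, 112], [116, 111, 111], [115, 111, 112], [115, 111, 111], [118, 114, 115]]), (174, [[138, 132, 131], [135, 130, 129], [137, 130, 130], [138, 131, 131], [137, 130, 130]]), (180, [[136, 129, 129], [134, 130, 129], [136, 130, 130], [134, 128, 129], [136, 130, 130]]), (186, [[58, 58, 63], [58, 59, 65], [57, 59, 65], [57, 60, 67], [60, 62, 67]]), (192, [[51, 53, 59], [70, 109, 139], [70, 108, 140], [72, 110, 141], [72, 108, 140]]), (198, [[50, 52, 57], [87, 144, 190], [86, 141, 189], [88, 145, 192], [90, 149, 196]])]
px of brass inner nominal [[256.5, 208.7], [256.0, 196.7], [225.1, 209.9], [287.9, 207.6]]
```

Run:
```python
from h import *
c=calibration("wrist");s=get_state();f=cv2.imread("pics/w8.png");h=cv2.cvtColor(f,cv2.COLOR_BGR2HSV)
m=(h[:,:,1]>90)&(f[:,:,2]>110)
for r in range(188,214,2):
    xs=np.nonzero(m[r,200:320])[0]+200;print(r,(xs.min(),xs.max()) if len(xs) else None,end=' ')
T=R.from_euler('xyz',s["ee_rot"])
m2=h[205:228,240:290,1]<80;ys,xs=np.nonzero(m2);print("\nbutton",xs.mean()+240,ys.mean()+205,len(xs))
print("col258,row215",T.inv().apply(onz(c,(xs.mean()+240,ys.mean()+205),s["eef_pos"][2]+.023)-s["eef_pos"])*1e3)
```

```text
188 None 190 (np.int64(231), np.int64(286)) 192 (np.int64(230), np.int64(287)) 194 (np.int64(229), np.int64(288)) 196 (np.int64(229), np.int64(288)) 198 (np.int64(228), np.int64(289)) 200 (np.int64(227), np.int64(290)) 202 (np.int64(227), np.int64(289)) 204 (np.int64(227), np.int64(289)) 206 (np.int64(227), np.int64(290)) 208 (np.int64(228), np.int64(293)) 210 (np.int64(228), np.int64(295)) 212 (np.int64(226), np.int64(297)) 
button 261.34402332361515 214.77551020408163 343
col258,row215 [ 24.26438526   1.00971008 -22.90467608]
```

Run:
```python
from h import *
for i in range(6):
    s=get_state();print(s["t"],s["eef_pos"].round(4),s["force"].round(1),np.round(s["qd"],2)); grab_frame("side")
```

```text
10.2 [ 0.5913 -0.1623  0.0623] [ 0.2  0.1 -0.8] [-0. -0. -0. -0.  0. -0.]
10.25 [ 0.5911 -0.1623  0.0622] [-1.1 -0.3 -1.6] [-0.    0.   -0.01 -0.    0.   -0.  ]
10.3 [ 0.5909 -0.1623  0.0619] [-0.4 -1.  -1.3] [ 0.    0.01 -0.01 -0.    0.   -0.  ]
10.35 [ 0.5907 -0.1623  0.0616] [-0.1 -0.2 -2.5] [ 0.    0.01 -0.01 -0.    0.    0.  ]
10.4 [ 0.5905 -0.1623  0.0612] [ 0.3 -0.2 -1.5] [ 0.    0.01 -0.01 -0.    0.    0.  ]
10.45 [ 0.5903 -0.1624  0.0609] [ 0.8  0.1 -1.4] [-0.    0.01 -0.   -0.    0.    0.  ]
```

Emit:
{"method": "arm_command", "body": {"commands": [{"tx": 0, "ty": -0.005, "tz": 0.02, "twist": 0}, {"tx": 0, "ty": -0.005, "tz": 0.035, "twist": 0}, {"tx": 0, "ty": -0.005, "tz": 0.045, "twist": 0}, {"tx": 0, "ty": -0.005, "tz": 0.055, "twist": 0}, {"tx": 0, "ty": -0.005, "tz": 0.06, "twist": 0}, {"tx": 0, "ty": -0.005, "tz": 0.065, "twist": 0}, {"tx": 0, "ty": -0.005, "tz": 0.065, "twist": 0}, {"tx": 0, "ty": -0.005, "tz": 0.065, "twist": 0}], "grip_force": 12}}

```text
t: 11.17
eef_pos: [0.5899, -0.1611, 0.0435]
ee_rot: [3.142, 0.0, -0.039]
force: [-0.2, -0.8, -0.5]
width: 0.0338
gripper_force: 12.0
```

Emit:
{"method": "arm_command", "body": {"commands": [{"tx": 0, "ty": 0, "tz": 0.004, "twist": 0}, {"tx": 0, "ty": 0, "tz": 0.008, "twist": 0}, {"tx": 0, "ty": 0, "tz": 0.012, "twist": 0}, {"tx": 0, "ty": 0, "tz": 0.015, "twist": 0}, {"tx": 0, "ty": 0, "tz": 0.018, "twist": 0}, {"tx": 0, "ty": 0, "tz": 0.02, "twist": 0}, {"tx": 0, "ty": 0, "tz": 0.02, "twist": 0}, {"tx": 0, "ty": 0, "tz": 0.02, "twist": 0}]}}

```text
t: 11.83
eef_pos: [0.5899, -0.1611, 0.0385]
ee_rot: [3.142, 0.0, -0.039]
force: [0.1, -0.1, -1.6]
width: 0.0338
gripper_force: 12.0
```

Emit:
{"method": "arm_command", "body": {"commands": [{"tx": 0, "ty": 0, "tz": 0, "twist": 0}, {"tx": 0, "ty": 0, "tz": 0.004, "twist": 0}, {"tx": -0.005, "ty": 0, "tz": 0.006, "twist": 0}, {"tx": -0.01, "ty": 0, "tz": 0.006, "twist": 0}, {"tx": -0.015, "ty": 0, "tz": 0.006, "twist": 0}, {"tx": -0.02, "ty": 0, "tz": 0.006, "twist": 0}, {"tx": -0.02, "ty": 0, "tz": 0.006, "twist": 0}, {"tx": -0.02, "ty": 0, "tz": 0.006, "twist": 0}], "grip_force": 35}}

```text
t: 12.5
eef_pos: [0.5849, -0.1609, 0.0372]
ee_rot: [3.142, -0.0, -0.039]
force: [-0.2, 0.1, -0.1]
width: 0.033
gripper_force: 35.0
```

Emit:
{"method": "arm_command", "body": {"commands": [{"tx": -0.004, "ty": 0, "tz": 0, "twist": 0}, {"tx": -0.008, "ty": 0, "tz": 0, "twist": 0}, {"tx": -0.012, "ty": 0, "tz": 0, "twist": 0}, {"tx": -0.016, "ty": 0, "tz": 0, "twist": 0}, {"tx": -0.02, "ty": 0, "tz": 0, "twist": 0}, {"tx": -0.02, "ty": 0, "tz": 0, "twist": 0}, {"tx": -0.02, "ty": 0, "tz": 0, "twist": 0}, {"tx": -0.02, "ty": 0, "tz": 0, "twist": 0}]}}

```text
t: 13.17
eef_pos: [0.583, -0.1606, 0.0379]
ee_rot: [3.141, -0.006, -0.038]
force: [8.2, -0.8, -4.3]
width: 0.0327
gripper_force: 35.0
```

Run:
```python
from h import *
for i in range(3):
    s=get_state();print(s["t"],s["eef_pos"].round(4),s["ee_rot"].round(4),s["force"].round(1),s["moment"].round(2)); f3=grab_frame("scene") if i==1 else grab_frame("side") if i==2 else grab_frame("wrist")
    cv2.imwrite(f"pics/x{i}.png",f3[:,:,::-1])
a=cv2.imread("pics/x0.png")[150:330,170:350];b=cv2.imread("pics/x2.png")[200:270,195:275];d=cv2.imread("pics/x1.png")[150:220,165:245]
cv2.imwrite("pics/view10.png",np.hstack([cv2.resize(a,(360,360)),cv2.resize(np.vstack([b,d]),(205,360))]))
```

```text
13.1667 [ 0.583  -0.1606  0.0379] [ 3.1415 -0.0056 -0.0377] [ 8.2 -0.8 -4.3] [-0.39 -2.76  0.01]
13.2167 [ 0.5829 -0.1606  0.0379] [ 3.1415 -0.0055 -0.0377] [ 8.3 -0.3 -4.3] [-0.3  -2.78  0.03]
13.2667 [ 0.583  -0.1607  0.0379] [ 3.1414 -0.0055 -0.0377] [ 7.2 -1.8 -4.5] [-0.35 -2.82  0.02]
```

Emit:
{"method": "arm_command", "body": {"commands": [{"tx": 0.01, "ty": 0, "tz": 0, "twist": 0}, {"tx": 0.022, "ty": 0, "tz": 0, "twist": 0}, {"tx": 0.022, "ty": 0, "tz": 0, "twist": 0}, {"tx": 0.022, "ty": 0, "tz": 0.002, "twist": 0}, {"tx": 0.022, "ty": 0, "tz": 0.004, "twist": 0}, {"tx": 0.022, "ty": 0, "tz": 0.008, "twist": 0}, {"tx": 0.022, "ty": 0, "tz": 0.01, "twist": 0}, {"tx": 0.022, "ty": 0, "tz": 0.01, "twist": 0}], "grip_force": 15}}

```text
t: 13.98
eef_pos: [0.5851, -0.161, 0.0347]
ee_rot: [3.141, 0.0, -0.039]
force: [-2.0, -0.3, 3.9]
width: 0.0337
gripper_force: 15.0
```

Emit:
{"method": "arm_command", "body": {"commands": [{"tx": 0, "ty": 0, "tz": 0.002, "twist": 0}, {"tx": 0, "ty": 0, "tz": 0.004, "twist": 0}, {"tx": 0, "ty": 0, "tz": 0.006, "twist": 0}, {"tx": 0, "ty": 0, "tz": 0.006, "twist": 0}, {"tx": 0, "ty": 0, "tz": 0.006, "twist": 0}, {"tx": 0, "ty": 0, "tz": 0.006, "twist": 0}, {"tx": 0, "ty": 0, "tz": 0.006, "twist": 0}, {"tx": 0, "ty": 0, "tz": 0.006, "twist": 0}]}}

```text
t: 14.65
eef_pos: [0.5848, -0.161, 0.0335]
ee_rot: [3.141, 0.001, -0.039]
force: [-4.3, 1.2, 6.2]
width: 0.0337
gripper_force: 15.0
```

Emit:
{"method": "arm_command", "body": {"commands": [{"tx": 0, "ty": 0, "tz": 0, "twist": 0}, {"tx": 0, "ty": 0, "tz": 0, "twist": 0}, {"tx": -0.005, "ty": 0, "tz": 0, "twist": 0}, {"tx": -0.009, "ty": 0, "tz": 0, "twist": 0}, {"tx": -0.012, "ty": 0, "tz": 0, "twist": 0}, {"tx": -0.015, "ty": 0, "tz": 0, "twist": 0}, {"tx": -0.015, "ty": 0, "tz": 0, "twist": 0}, {"tx": -0.015, "ty": 0, "tz": 0, "twist": 0}], "grip_force": 35}}

```text
t: 15.32
eef_pos: [0.5821, -0.1608, 0.0333]
ee_rot: [3.141, -0.001, -0.038]
force: [0.8, 0.1, 3.9]
width: 0.0331
gripper_force: 35.0
```

Emit:
{"method": "arm_command", "body": {"commands": [{"tx": -0.004, "ty": 0, "tz": 0, "twist": 0}, {"tx": -0.008, "ty": 0, "tz": 0, "twist": 0}, {"tx": -0.012, "ty": 0, "tz": 0, "twist": 0}, {"tx": -0.016, "ty": 0, "tz": 0, "twist": 0}, {"tx": -0.016, "ty": 0, "tz": 0, "twist": 0}, {"tx": -0.016, "ty": 0, "tz": 0, "twist": 0}, {"tx": -0.016, "ty": 0, "tz": 0, "twist": 0}, {"tx": -0.016, "ty": 0, "tz": 0, "twist": 0}]}}

```text
t: 15.98
eef_pos: [0.5779, -0.1606, 0.033]
ee_rot: [-3.142, -0.0, -0.039]
force: [4.4, -0.3, -0.5]
width: 0.0334
gripper_force: 35.0
```

Emit:
{"method": "arm_command", "body": {"commands": [{"tx": -0.004, "ty": 0, "tz": 0, "twist": 0}, {"tx": -0.008, "ty": 0, "tz": 0, "twist": 0}, {"tx": -0.012, "ty": 0, "tz": 0, "twist": 0}, {"tx": -0.016, "ty": 0, "tz": 0, "twist": 0}, {"tx": -0.02, "ty": 0, "tz": 0, "twist": 0}, {"tx": -0.02, "ty": 0, "tz": 0, "twist": 0}, {"tx": -0.02, "ty": 0, "tz": 0, "twist": 0}, {"tx": -0.02, "ty": 0, "tz": 0, "twist": 0}]}}

```text
t: 16.65
eef_pos: [0.5742, -0.1604, 0.0334]
ee_rot: [3.142, -0.003, -0.038]
force: [7.2, -2.3, -2.1]
width: 0.0334
gripper_force: 35.0
```

Emit:
{"method": "arm_command", "body": {"commands": [{"tx": -0.004, "ty": 0, "tz": 0, "twist": 0}, {"tx": -0.008, "ty": 0, "tz": 0.002, "twist": 0}, {"tx": -0.008, "ty": 0, "tz": 0.004, "twist": 0}, {"tx": -0.008, "ty": 0, "tz": 0.007, "twist": 0}, {"tx": -0.008, "ty": 0, "tz": 0.01, "twist": 0}, {"tx": -0.008, "ty": 0, "tz": 0.014, "twist": 0}, {"tx": -0.008, "ty": 0, "tz": 0.014, "twist": 0}, {"tx": -0.008, "ty": 0, "tz": 0.014, "twist": 0}]}}

```text
t: 17.32
eef_pos: [0.5733, -0.1604, 0.0309]
ee_rot: [3.141, -0.005, -0.038]
force: [7.7, -1.0, 3.5]
width: 0.0331
gripper_force: 35.0
```

Emit:
{"method": "arm_command", "body": {"commands": [{"tx": -0.003, "ty": 0, "tz": 0.002, "twist": 0}, {"tx": -0.006, "ty": 0, "tz": 0.004, "twist": 0}, {"tx": -0.006, "ty": 0, "tz": 0.006, "twist": 0}, {"tx": -0.006, "ty": 0, "tz": 0.008, "twist": 0}, {"tx": -0.006, "ty": 0, "tz": 0.01, "twist": 0}, {"tx": -0.006, "ty": 0, "tz": 0.01, "twist": 0}, {"tx": -0.006, "ty": 0, "tz": 0.01, "twist": 0}, {"tx": -0.006, "ty": 0, "tz": 0.01, "twist": 0}], "grip_force": 28}}

```text
t: 17.98
eef_pos: [0.5718, -0.1603, 0.0282]
ee_rot: [3.141, -0.005, -0.038]
force: [7.4, -1.1, 2.4]
width: 0.0331
gripper_force: 28.0
```

Run:
```python
from h import *
f,c=look("w9");s=get_state();print(s["t"],s["eef_pos"].round(4),s["ee_rot"].round(4),s["force"].round(1))
a=f[150:330,150:370];f2=grab_frame("side");f3=grab_frame("scene")
b=cv2.resize(f2[205:265,205:275],(245,210));d=cv2.resize(f3[150:210,170:240],(245,210))
cv2.imwrite("pics/view10.png",np.hstack([cv2.resize(a,(513,420)),np.vstack([b,d])])[:,:,::-1])
```

```text
18.0333 [ 0.5718 -0.1603  0.0282] [ 3.1414 -0.0047 -0.0376] [ 7.8 -0.9  1.9]
```

Emit:
{"method": "arm_command", "body": {"commands": [{"tx": -0.004, "ty": 0, "tz": 0, "twist": 0}, {"tx": -0.008, "ty": 0, "tz": 0.001, "twist": 0}, {"tx": -0.01, "ty": 0, "tz": 0.004, "twist": 0}, {"tx": -0.01, "ty": 0, "tz": 0.006, "twist": 0}, {"tx": -0.01, "ty": 0, "tz": 0.008, "twist": 0}, {"tx": -0.01, "ty": 0, "tz": 0.01, "twist": 0}, {"tx": -0.01, "ty": 0, "tz": 0.01, "twist": 0}, {"tx": -0.01, "ty": 0, "tz": 0.01, "twist": 0}]}}

```text
t: 18.8
eef_pos: [0.5696, -0.1602, 0.0258]
ee_rot: [3.141, -0.005, -0.038]
force: [9.3, -0.1, 1.4]
width: 0.0337
gripper_force: 28.0
```

Run:
```python
from h import *
f,c=look("w10");s=get_state();print(s["t"],s["eef_pos"].round(4),s["ee_rot"].round(4),s["force"].round(1))
h=cv2.cvtColor(f[:,:,::-1].copy(),cv2.COLOR_BGR2HSV)
for r in range(184,232,2):print(r,f[r,[240,262,280]].tolist(),h[r,262].tolist())
print(tiltpts(c,s,0,6.4),tiltpts(c,s,.15,6.4))
```

```text
18.85 [ 0.5696 -0.1602  0.0258] [ 3.1414 -0.0051 -0.0376] [ 9.  -0.7  2.1]
184 [[210, 159, 93], [213, 162, 94], [215, 164, 95]] [17, 142, 213]
186 [[207, 158, 92], [209, 159, 93], [211, 161, 94]] [17, 142, 209]
188 [[202, 155, 91], [204, 156, 91], [207, 157, 91]] [17, 141, 204]
190 [[156, 119, 75], [157, 120, 72], [158, 121, 74]] [17, 138, 157]
192 [[58, 46, 42], [61, 49, 42], [59, 47, 41]] [11, 79, 61]
194 [[59, 48, 44], [61, 49, 43], [60, 47, 42]] [10, 75, 61]
196 [[63, 53, 50], [62, 49, 43], [61, 51, 45]] [9, 78, 62]
198 [[62, 51, 49], [137, 80, 48], [61, 49, 44]] [11, 166, 137]
200 [[75, 56, 50], [158, 91, 57], [97, 61, 43]] [10, 163, 158]
202 [[156, 86, 49], [123, 116, 119], [163, 90, 51]] [167, 15, 123]
204 [[159, 87, 49], [125, 119, 122], [162, 88, 48]] [165, 12, 125]
206 [[131, 75, 45], [124, 119, 121], [164, 89, 51]] [168, 10, 124]
208 [[128, 72, 42], [130, 124, 126], [165, 90, 51]] [170, 12, 130]
210 [[158, 85, 48], [161, 157, 161], [164, 89, 47]] [150, 6, 161]
212 [[161, 86, 47], [161, 156, 161], [165, 88, 46]] [150, 8, 161]
214 [[162, 88, 48], [161, 156, 160], [165, 88, 48]] [156, 8, 161]
216 [[163, 88, 49], [164, 98, 73], [166, 89, 48]] [8, 141, 164]
218 [[163, 87, 48], [164, 88, 46], [165, 87, 46]] [11, 183, 164]
220 [[161, 86, 43], [166, 89, 48], [166, 88, 48]] [10, 181, 166]
222 [[163, 88, 47], [164, 88, 47], [166, 89, 47]] [11, 182, 164]
224 [[164, 87, 45], [165, 87, 45], [168, 90, 50]] [11, 185, 165]
226 [[177, 94, 48], [166, 89, 48], [192, 101, 52]] [10, 181, 166]
228 [[164, 90, 49], [155, 84, 45], [172, 91, 47]] [11, 181, 155]
230 [[161, 86, 46], [152, 83, 46], [146, 78, 44]] [10, 178, 152]
[[259.1, 208.9], [259.0, 229.6], [259.3, 203.5]] [[259.1, 212.2], [258.9, 238.9], [259.3, 201.2]]
```

Run:
```python
from h import *
c=calibration("wrist");s=get_state()
print("brass inner",onz(c,(262,190.7),.04).round(4),"face bottom corner(198)",[onz(c,(262,197.5),z).round(4)[0] for z in(.022,.026,.03)],"button",[onz(c,(262,208),z).round(4)[0] for z in(.04,.044,.048)])
fit=lambda obs,w:least_squares(lambda p:np.r_[np.array(tiltpts(c,s,p[0],p[1],p[2]))[:,1]-obs,w*(p[2]-15.4)],[.1,5,15.4],diff_step=3e-2).x.round(2)
print(fit([208,229,198],.3),fit([208,233,198],.3))
go((.5696,-.1602,.0225))
```

```text
brass inner [ 0.602  -0.1627  0.04  ] face bottom corner(198) [np.float64(0.5933), np.float64(0.5946), np.float64(0.5958)] button [np.float64(0.5938), np.float64(0.5951), np.float64(0.5965)]
[ 0.07  5.09 13.9 ] [ 0.12  4.55 15.4 ]
[0.    0.    0.013] norm mm 3.3
```

Emit:
{"method": "arm_command", "body": {"commands": [{"tx": 0.002, "ty": 0, "tz": 0.002, "twist": 0}, {"tx": 0.004, "ty": 0, "tz": 0.004, "twist": 0}, {"tx": 0.004, "ty": 0, "tz": 0.006, "twist": 0}, {"tx": 0.004, "ty": 0, "tz": 0.008, "twist": 0}, {"tx": 0.004, "ty": 0, "tz": 0.01, "twist": 0}, {"tx": 0.004, "ty": 0, "tz": 0.01, "twist": 0}, {"tx": 0.004, "ty": 0, "tz": 0.01, "twist": 0}, {"tx": 0.004, "ty": 0, "tz": 0.01, "twist": 0}]}}

```text
t: 19.52
eef_pos: [0.57, -0.1602, 0.0231]
ee_rot: [3.141, -0.004, -0.038]
force: [8.1, -0.4, 2.6]
width: 0.0332
gripper_force: 28.0
```

Emit:
{"method": "arm_command", "body": {"commands": [{"tx": 0, "ty": 0, "tz": 0.002, "twist": 0}, {"tx": 0, "ty": 0, "tz": 0.005, "twist": 0}, {"tx": 0, "ty": 0, "tz": 0.006, "twist": 0}, {"tx": 0.004, "ty": 0, "tz": 0.006, "twist": 0}, {"tx": 0.008, "ty": 0, "tz": 0.006, "twist": 0}, {"tx": 0.012, "ty": 0, "tz": 0.006, "twist": 0}, {"tx": 0.014, "ty": 0, "tz": 0.006, "twist": 0}, {"tx": 0.014, "ty": 0, "tz": 0.006, "twist": 0}]}}

```text
t: 20.18
eef_pos: [0.5725, -0.1603, 0.0212]
ee_rot: [3.142, -0.002, -0.038]
force: [6.0, -0.0, 1.5]
width: 0.0334
gripper_force: 28.0
```

Run:
```python
from h import *
f,c=look("w11");s=get_state();print(s["t"],s["eef_pos"].round(4),s["ee_rot"].round(4),s["force"].round(1))
h=cv2.cvtColor(f[:,:,::-1].copy(),cv2.COLOR_BGR2HSV)
for r in range(188,236,2):print(r,f[r,[240,262,280],0].tolist(),h[r,262].tolist())
print(tiltpts(c,s,0,5),tiltpts(c,s,.1,5))
a=f[150:330,150:370];f2=grab_frame("side");f3=grab_frame("scene")
b=cv2.resize(f2[205:265,205:275],(245,210));d=cv2.resize(f3[150:210,170:240],(245,210))
cv2.imwrite("pics/view10.png",np.hstack([cv2.resize(a,(513,420)),np.vstack([b,d])])[:,:,::-1])
```

```text
20.2333 [ 0.5724 -0.1603  0.0212] [ 3.1415e+00 -2.1000e-03 -3.8100e-02] [5.8 0.1 1.9]
188 [216, 218, 220] [17, 139, 218]
190 [214, 217, 219] [17, 140, 217]
192 [212, 213, 216] [17, 141, 213]
194 [207, 210, 211] [17, 141, 210]
196 [204, 205, 206] [17, 142, 205]
198 [191, 193, 195] [17, 140, 193]
200 [100, 122, 120] [15, 82, 122]
202 [112, 120, 114] [171, 15, 120]
204 [123, 122, 153] [171, 15, 122]
206 [129, 155, 155] [156, 8, 155]
208 [154, 161, 154] [158, 6, 161]
210 [153, 163, 156] [156, 8, 163]
212 [153, 163, 157] [177, 17, 163]
214 [154, 156, 157] [10, 178, 156]
216 [153, 155, 157] [10, 179, 155]
218 [155, 157, 157] [10, 177, 157]
220 [157, 156, 134] [11, 181, 156]
222 [169, 159, 223] [10, 181, 159]
224 [158, 220, 223] [11, 182, 220]
226 [159, 213, 225] [11, 188, 213]
228 [163, 213, 224] [11, 189, 213]
230 [143, 195, 209] [10, 187, 195]
232 [118, 148, 142] [10, 177, 148]
234 [116, 146, 140] [11, 182, 146]
[[259.1, 206.0], [258.9, 226.4], [259.3, 200.9]] [[259.1, 208.1], [258.9, 232.6], [259.3, 199.3]]
```

Emit:
{"method": "arm_command", "body": {"commands": [{"tx": 0.003, "ty": 0, "tz": 0, "twist": 0}, {"tx": 0.003, "ty": 0, "tz": 0, "twist": 0}, {"tx": 0.003, "ty": 0, "tz": 0, "twist": 0}, {"tx": 0.003, "ty": 0, "tz": 0, "twist": 0}, {"tx": 0.003, "ty": 0, "tz": 0, "twist": 0}, {"tx": 0.003, "ty": 0, "tz": 0, "twist": 0}, {"tx": 0.003, "ty": 0, "tz": 0, "twist": 0}, {"tx": 0.003, "ty": 0, "tz": 0, "twist": 0}], "claw": 0.7}}

```text
t: 21.0
eef_pos: [0.5715, -0.1604, 0.0204]
ee_rot: [-3.142, 0.001, -0.039]
force: [-0.2, 0.5, 1.4]
width: 0.0614
gripper_force: 0.8
```

Emit:
{"method": "arm_command", "body": {"commands": [{"tx": 0, "ty": 0, "tz": -0.05, "twist": 0}, {"tx": 0, "ty": 0, "tz": -0.15, "twist": 0}, {"tx": 0, "ty": 0, "tz": -0.3, "twist": 0}, {"tx": -0.1, "ty": 0, "tz": -0.45, "twist": 0}, {"tx": -0.2, "ty": 0, "tz": -0.6, "twist": 0}, {"tx": -0.2, "ty": 0, "tz": -0.6, "twist": 0}, {"tx": -0.2, "ty": 0, "tz": -0.6, "twist": 0}, {"tx": -0.2, "ty": 0, "tz": -0.6, "twist": 0}]}}

```text
t: 21.67
eef_pos: [0.5219, -0.1584, 0.1709]
ee_rot: [-3.141, -0.001, -0.039]
force: [0.1, -0.2, 0.4]
width: 0.0615
gripper_force: 0.0
```

Run:
```python
from h import *
f,c=look("w12");s=get_state();print(s["t"],s["eef_pos"].round(4),s["force"].round(1),s["width"])
for q,z in(("cell_mid",.0385),("cell_button",.0385),("brass_nominal",.04)):
    for d in spot_point(q,"wrist"): print(q,np.round(d["uv"],1),round(d["score"],2),onz(c,d["uv"],z).round(4))
a=f[60:260,160:360];f2=grab_frame("side");f3=grab_frame("scene")
b=cv2.resize(f2[205:265,205:275],(315,270));d=cv2.resize(f3[150:210,170:240],(315,270))
cv2.imwrite("pics/view11.png",np.hstack([cv2.resize(a,(480,540)),np.vstack([b,d])])[:,:,::-1])
```

```text
21.7167 [ 0.5217 -0.1584  0.1699] [ 0.5 -0.4  0.7] 0.06143878768843603
cell_mid [262.  126.4] 0.9 [ 0.5698 -0.1619  0.0385]
cell_button [260.1  89.6] 0.55 [ 0.6    -0.1615  0.0385]
brass_nominal [263.1  86.3] 0.73 [ 0.6025 -0.1641  0.04  ]
brass_nominal [496.3 128.4] 0.64 [ 0.56   -0.3608  0.04  ]
```

View pics/view11.png

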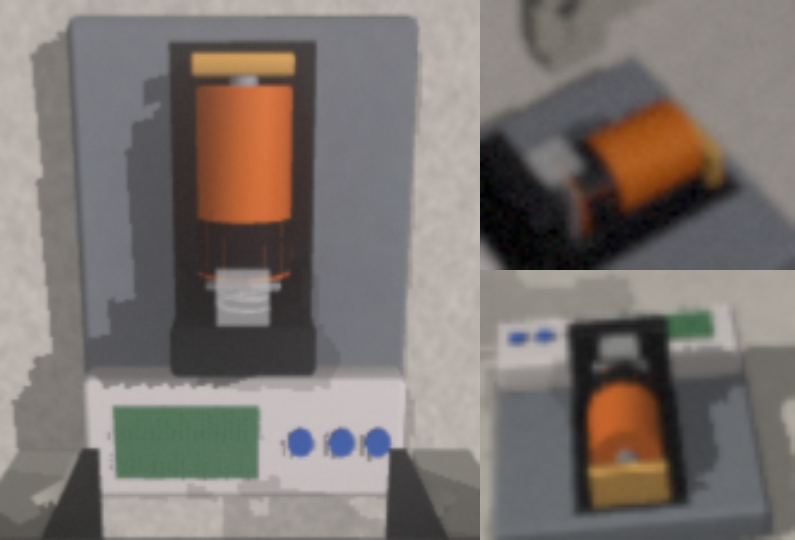

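The cell lies in the bay: in the left view the button touches the brass (around (243,80)), the flat end is on the spring under the tongue (243,275), and it is straight, level and clear of the fingers. I'm handing in.

```bash
python3 -c "
from station import *
print(job_done())"
```

```text
the job is handed in; nothing more can be done
None
```

The D cell is in the larger meter's bay: flat end on the spring under the tongue, button behind the brass, level in the images and released. I handed the job in at about 22 s, and the station returned no verdict.

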